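# Lock the filter-bay lid of a downdraft sanding box

### The job

The lid over the filter bay of the sanding box is shut but not fastened, so it stands a little proud on its foam seal. Lock it down: at each of its two quarter-turn fasteners push the closed fingertips into the slot, press the lid down onto its seal and, keeping it pressed, turn the fastener clockwise until it comes up against its stop. Do not lift the lid, and leave the wood and tools lying about where they are.

Things in the scene. Friction and masses are not known exactly. Their poses are not given: they have to be found in the camera images.
- sanding_box: bench-top downdraft sanding box: grey steel case 380 (x, front to back) x 560 (y) x 150 mm high, fixed to the bench; origin at the centre of its underside, on the bench; x from its front (robot side) to its back, y to its left. Right part: perforated sanding top. Left part: filter bay under a hinged lid. A hose leaves its right end
- lid_front (a point): middle of the filter-bay lid's front edge, at its top face; x towards the hinge, y left, z up out of the lid. Lid: aluminium plate 330 mm front to back x 228 mm, hinged at its back edge, top 150 mm above the bench when pressed right down. The two fasteners' axes lie 60 mm behind this edge, 60 mm left and right. A wire handle, 26 mm high, stands 220 mm behind it: not to be used
- lid: the lid; origin midway between the fasteners' axes, at the lid's top face; axes as for lid_front. Unfastened it rests on a springy foam seal, the fasteners about 6 mm and its front edge about 7 mm above the pressed-down height; about 10 N down on a fastener presses it fully down. Once locked it stays down by itself, its front edge about 2 mm above the 150 mm level
- cam_left (a joint): turn of the left fastener (seen from the robot), rad: 0 = open, slot along the lid's front edge; 1.571 = locked, at its stop, slot square to that edge. Grows as it turns clockwise seen from above. Starts at 0 to 0.45. Friction (0.1 N m) keeps it where it is left. From about 0.6 on, its hidden cam arm passes under a keeper bar: press the lid down for that, or it jams
- cam_left_slot (a point): centre of the left fastener's head, on its axis, level with the lid's top; x along the slot (either way), z up; moves with lid and fastener. Head: grey plastic disc 76 mm across, flush in the lid, with a straight slot right across, 28 mm wide (32 at the mouth), 14 mm deep to a solid floor. Fingertips narrower than the slot have play: they must turn further than the fastener (up to 0.3 rad) to bring it home
- cam_right (a joint): turn of the right fastener (seen from the robot), rad: 0 = open, slot along the lid's front edge; 1.571 = locked, at its stop, slot square to that edge. Grows as it turns clockwise seen from above. Starts at 0 to 0.45. Friction (0.1 N m) keeps it where it is left. From about 0.6 on, its hidden cam arm passes under a keeper bar: press the lid down for that, or it jams
- cam_right_slot (a point): centre of the right fastener's head, on its axis, level with the lid's top; x along the slot (either way), z up; moves with lid and fastener. Head: grey plastic disc 76 mm across, flush in the lid, with a straight slot right across, 28 mm wide (32 at the mouth), 14 mm deep to a solid floor. Fingertips narrower than the slot have play: they must turn further than the fastener (up to 0.3 rad) to bring it home
- workpiece: loose pine work piece, 245 x 75 x 28 mm, lying on the perforated sanding top; origin at the centre of its underside; leave alone
- sanding_block: loose cork-faced hand sanding block, 110 x 62 x 36 mm, lying on the sanding top; origin at the centre of its underside; leave alone
- offcut: loose pine offcut, 85 x 40 x 22 mm, lying on the sanding top; origin at the centre of its underside; leave alone
- try_square: loose try square (steel blade 200 mm, wooden stock 120 mm, 18 mm high) lying on the bench in front of the sanding box; origin where blade and stock meet; leave alone
- mallet: loose hammer lying on the bench in front of the sanding box, under 45 mm high; origin near the middle of its length, on the bench; leave alone
- glue: upright glue bottle, 60 mm across, 160 mm tall, on the left of the bench; origin at the centre of its underside; leave alone
- palm_sander: palm sander standing on its pad, 115 x 110 x 140 mm, on the left of the bench; origin at the centre of its underside; leave alone

How it is judged:
At the end, for the whole second after the job is handed in: Both fasteners are turned to within 0.15 rad of their locked stop (joint above 1.42 rad) and the lid is held down (its front edge less than 3.5 mm above the fully pressed height of 150 mm); no loose thing lies more than 20 mm from where it was (value of joint each of cam_left, cam_right above 1.42 rad and height (world z) of lid_front below 0.1535 m and distance of each of workpiece, sanding_block, offcut, try_square, mallet, glue, palm_sander from where it was at the start of the episode below 0.02 m); the robot touches nothing.
It fails at once if the lid is lifted open (front edge more than 175 mm above the bench) (height (world z) of lid_front above 0.175 m).
It fails at once if a loose piece of wood or a tool is shoved or carried off (more than 20 mm from its place) (distance of any of workpiece, sanding_block, offcut, try_square, mallet, glue, palm_sander from where it was at the start of the episode above 0.02 m).
It fails at once if the upright glue bottle or the palm sander is tipped over (angle between any of glue, palm_sander's own z axis and vertical above 0.5 rad).
It also fails if it takes over 58 s, if anything falls off the work surface, if the arm or the gripper's body presses on something with over 40 N, if the wrist force passes 120 N, or if a joint passes its speed limit or range.

### The arm

A 7-joint arm with a two-finger parallel gripper is mounted at the origin on the work surface. World frame = base frame: x ahead of the robot, y to its left, z up, the work surface at z = 0. Lengths are in m, angles in rad, forces in N, time in s.
With the tool pointing down it reaches from about 0.425 to 0.875 m from the base axis. Payload 9.9 kg.
Tool frame: the origin (TCP) lies midway between the tips of the shut fingers; the grasp point (between the pads) lies 19 mm behind it; z points along the fingers, y is the line along which they close (so a half turn about z gives the same grasp; the last joint's range is limited). The gripper opens to 85 mm and grips with 20 to 120 N. Pads are 22 mm wide; open, the fingers measure 114 mm over their backs; the gripper's body (76 mm by 85 mm) begins 54 mm behind the grasp point. The pads swing forward as they close: fully open they stand 13 mm farther back than shut.
Start: joints at [-0.084, 0.576, 0.025, 1.437, -0.015, 1.129, -0.057], TCP at [0.675, 0, 0.231] pointing down, gripper open.
Joint ranges: [-2.76, 2.76], [-0.34, 2.15], [-1.52, 1.57], [0.19, 2.46], [-1.09, 4.23], [0.17, 1.99], [-2.82, 2.82]. Speed limits (rad/s): [2.22, 2.22, 3.01, 3.01, 3.14, 3.14, 3.14].

### API

Orientations are given as a unit quaternion [w, x, y, z].
In Python, from cell import manip gives the robot as it stands. The module is installed in compiled form; this text tells all that it offers.
- The arm moves only by the shell command python3 -m inch 'ROWS' [OPENING] [FORCE]. ROWS is JSON, a list of rows, each an object with "offset": the shift along the world's x, y, z in mm, a list of three; "roll": the turn about the world's z in rad. In form: [{"offset": [dx, dy, dz], "roll": roll}, ...]. A call has 1 to 12 rows; each row shifts and turns the commanded pose from where the row before left it; what a row does not reach is not made up. A row lasts 1/12 s, in which the tool goes at most 41.7 mm and 7.16 degrees, less where a joint would pass 70% of its speed; a pose out of reach is approached as far as the arm can. A call with a gripper value outside its range is refused whole. OPENING is the closure, from 0 (fully open) to 1 (shut), set as the call begins (- or left out, the last holds). The fingers move at their own pace and stop on an object; FORCE is the grip in N (left out, the last holds). Time passes only in rows, so rows that do not move let the fingers close. It gives the time, the measured TCP pose, the force, the opening and the grip force at its end, in the units of the state.
- manip.get_state(): the state, without advancing time (a new reading comes with each control period).
- manip.grab_frame(name): name is "scene" or "side" or "wrist"; returns (picture, depth): 420x560x3 uint8, red, green, blue; 420x560 float32, m along the optical axis (not along the pixel's ray), 0 where there is no reading.
- manip.camera_model(name): a dict with "fx", "fy", "cx", "cy" (pixels), "k1" (the pictures are not rectified: a ray, as slopes to the right and down, at radius r is drawn at 1 + k1 r^2 times it, then the intrinsics apply), "extrinsics" (4x4, takes a point from camera to world coordinates). Camera axes: x right, y down, z forward; pixel columns grow to the right and rows downward; lengths in m; the calibration is good to about 2 mm. A picture is of the moment at which its call begins: read the wrist's pose just before it. camera_model takes no time and is no camera call; for the wrist camera it gives the pose at the moment of the call.
- manip.finish_job(): hands the job in; it is judged then, once.
The state is a dict: "time": time; "joint_pos": joint angles; "dq": joint speeds; "joint_torque": joint torques, N m; "ee_pos": TCP position; "tcp_rot": TCP orientation; "ft_force": force on the tool from outside, world axes, zero at the start; "moment": the same for the moment, N m; "width": opening from 0.0 (shut) to 1.0 (fully open); "gripper_force": force on a finger pad.
Only numpy, scipy, OpenCV 4.12 (cv2) and the standard library are available. Lean on these libraries where they do the work, as an engineer would, in place of code of your own. Each camera call takes 0.05 s, during which the arm holds its last target. There are 200 camera calls.

## Working session

There is one attempt and no reset: what is moved stays moved. The work goes in short steps, Python scripts to look and compute and a shell command to move; the robot and the scene stay as the last step left them, time stands still between calls to the robot, and variables do not carry over. Pictures are saved under pics/ and viewed, at most 10 in all, crops included, and the job is handed in when it is done.

```bash
mkdir -p pics
cat > h.py <<'E'
import numpy as np, cv2
from cell import manip
def ray(m,u,v):
    x=(u-m['cx'])/m['fx'];y=(v-m['cy'])/m['fy'];a,b=x,y
    for _ in range(10):
        s=1+m['k1']*(a*a+b*b);a,b=x/s,y/s
    E=np.array(m['extrinsics']);return E[:3,3],E[:3,:3]@np.array([a,b,1.])
def onz(m,u,v,z):
    o,d=ray(m,u,v);return o+d*(z-o[2])/d[2]
E
python3 - <<'E'
from h import *
import pickle
ims=[]
for n in("scene","wrist"):
    m=manip.camera_model(n);p,d=manip.grab_frame(n);pickle.dump((m,p,d),open(n+'.pkl','wb'))
    cv2.imwrite(f'pics/{n}0.png',p[:,:,::-1])
    print(n,{k:(np.round(v,3).tolist()) for k,v in m.items()})
print(manip.get_state())
E
```

```text
scene {'fx': 439.536, 'fy': 439.536, 'cx': 282.833, 'cy': 204.594, 'k1': -0.016, 'extrinsics': [[-0.829, 0.394, -0.398, 1.005], [0.559, 0.594, -0.579, 0.705], [0.008, -0.702, -0.712, 0.892], [0.0, 0.0, 0.0, 1.0]]}
wrist {'fx': 321.14, 'fy': 321.14, 'cx': 278.697, 'cy': 209.94, 'k1': -0.074, 'extrinsics': [[1.0, 0.001, -0.001, 0.674], [0.001, -0.951, -0.309, 0.079], [-0.001, 0.309, -0.951, 0.375], [0.0, 0.0, 0.0, 1.0]]}
{'time': 0.1, 'joint_pos': array([-0.08379594,  0.57642929,  0.02481846,  1.43783723, -0.0149899 ,
        1.12900353, -0.05649671]), 'dq': array([-0.00039675, -0.00073493,  0.00121929, -0.00364829,  0.00020622,
       -0.00058192,  0.00104017]), 'joint_torque': array([ 7.07550455e-03, -7.67310762e+01,  2.25892425e+00, -2.86606407e+01,
        1.61178235e-02,  8.62831454e-03, -6.06417325e-05]), 'ee_pos': array([6.74585915e-01, 1.74954885e-05, 2.30536173e-01]), 'tcp_rot': array([-5.02883935e-04,  7.07085331e-01,  7.07127836e-01, -5.51896080e-04]), 'ft_force': array([0.31676828, 0.07816159, 0.38852438]), 'moment': array([-0.0110008 ,  0.02183947,  0.00973283]), 'gripper_force': 0.0, 'width': 1.001087969940273}
```

View pics/scene0.png

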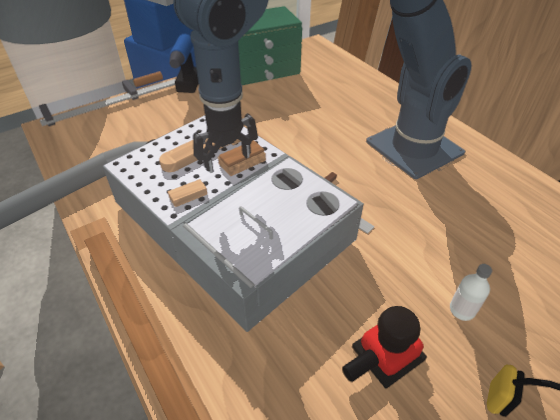

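View pics/wrist0.png

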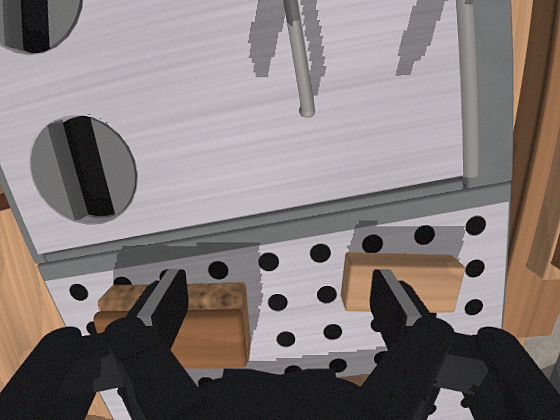

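The scene view shows the lid with its two fastener heads at (288,178) and (323,203). In the wrist view the right head is at (84,169) with its slot nearly vertical, and the left head is cut off at (35,15).

```bash
cat >> h.py <<'E'
def cloud(m,d):
    v,u=np.mgrid[:d.shape[0],:d.shape[1]].astype(float)
    K=np.array([[m['fx'],0,m['cx']],[0,m['fy'],m['cy']],[0,0,1]])
    q=cv2.undistortPoints(np.stack([u.ravel(),v.ravel()],1)[:,None],K,np.array([m['k1'],0,0,0,0.]))[:,0]
    c=np.c_[q,np.ones(len(q))]*d.ravel()[:,None];E=np.array(m['extrinsics'])
    P=(c@E[:3,:3].T+E[:3,3]).reshape(*d.shape,3);P[d<=0]=np.nan;return P
def discs(m,p,d,zt=0.156):
    P=cloud(m,d);g=cv2.cvtColor(p,cv2.COLOR_RGB2HSV)
    mask=((g[:,:,2]<150)&(np.abs(P[:,:,2]-(zt-.006))<.022)).astype(np.uint8)
    mask=cv2.morphologyEx(mask,cv2.MORPH_OPEN,np.ones((5,5)))
    for c in cv2.findContours(mask,cv2.RETR_EXTERNAL,cv2.CHAIN_APPROX_NONE)[0]:
        W=np.array([onz(m,*q[0],zt) for q in c])[:,:2].astype(np.float32)
        (cx,cy),r=cv2.minEnclosingCircle(W)
        if not .03<r<.048: continue
        f=(np.hypot(P[:,:,0]-cx,P[:,:,1]-cy)<.034)
        s=f&(P[:,:,2]<zt-.010)
        if s.sum()<50: continue
        Q=P[s];w,V=np.linalg.eigh(np.cov(Q[:,:2].T));x,y=V[:,1]
        top=f&(g[:,:,2]>60)&(P[:,:,2]>zt-.006)
        print('disc px',c.mean(0).round().tolist(),'c',np.round([cx,cy],4),'r',round(r,4),'topz',np.nanmedian(P[top][:,2]).round(4),'floor',np.round(np.median(Q,0),4),'slotdir deg',np.degrees(np.arctan2(y,x)).round(1),'std',np.sqrt(w).round(4))
E
python3 - <<'E'
from h import *
import pickle
for n in("scene","wrist"): print(n);discs(*pickle.load(open(n+'.pkl','rb')))
m,p,d=pickle.load(open('wrist.pkl','rb'))
a=onz(m,45,262,.156);b=onz(m,465,187,.156);print(a,b,np.degrees(np.arctan2(*(b-a)[[1,0]])))
P=cloud(m,d);print(P[100,200],P[150,350],P[60,100])
E
python3 -m inch '[{"offset":[-20,30,0]},{"offset":[-20,30,0]},{"offset":[-20,30,0]},{"offset":[-20,30,0]},{"offset":[0,0,0]}]' 1 20
```

```text
scene
disc px [[400.0, 323.0]] c [0.5856 0.4837] r 0.037 topz nan floor [0.5938 0.4876 0.1272] slotdir deg 121.2 std [0.0151 0.0177]
disc px [[323.0, 204.0]] c [0.513  0.1541] r 0.0388 topz 0.1573 floor [0.5084 0.1525 0.1428] slotdir deg 86.3 std [0.0067 0.0179]
disc px [[290.0, 178.0]] c [0.5319 0.0372] r 0.0383 topz 0.1578 floor [0.5302 0.0336 0.143 ] slotdir deg 97.2 std [0.0062 0.0169]
wrist
disc px [[85.0, 175.0]] c [0.5346 0.0368] r 0.0404 topz 0.1584 floor [0.5319 0.0384 0.1437] slotdir deg 96.1 std [0.0066 0.0192]
disc px [[37.0, 22.0]] c [0.5199 0.1349] r 0.0333 topz 0.1576 floor [0.5068 0.1367 0.1439] slotdir deg 84.7 std [0.0061 0.0098]
[ 0.48874085 -0.03535576  0.156     ] [0.80787527 0.02569506 0.156     ] 10.82990923047659
[0.6228059  0.08359727 0.15567341] [0.72292428 0.05087245 0.15442901] [0.5589094  0.10990411 0.15610654]
  return np.nanmean(a, axis, out=out, keepdims=keepdims)
$[0]: bad value
```

```bash
python3 -m inch '[{"offset":[-12,3,0],"roll":0.12},{"offset":[-12,3,0],"roll":0.12},{"offset":[-12,3,0],"roll":0.12},{"offset":[-12,3,0],"roll":0.12},{"offset":[-12,3,0],"roll":0.12},{"offset":[-12,3,0],"roll":0.12},{"offset":[-12,3,0],"roll":0.12},{"offset":[-12,3,0],"roll":0.12},{"offset":[-12,3,0],"roll":0.12},{"offset":[-12,3,0],"roll":0.12},{"offset":[-12,3,0],"roll":0.12},{"offset":[-10,4,0],"roll":0.12}]' 1 20; python3 -m inch '[{"offset":[0,0,0],"roll":0.12},{"offset":[0,0,0],"roll":0.12},{"offset":[0,0,0],"roll":0},{"offset":[0,0,0],"roll":0},{"offset":[0,0,0],"roll":0}]'
cat > look.py <<'E'
from h import *
import sys
from scipy.spatial.transform import Rotation as R
s=manip.get_state();m=manip.camera_model('wrist');p,d=manip.grab_frame('wrist')
cv2.imwrite(f'pics/{sys.argv[1]}.png',p[:,:,::-1])
w,x,y,z=s['tcp_rot'];M=R.from_quat([x,y,z,w]).as_matrix()
print(s['time'],s['ee_pos'].round(4),'y deg',np.degrees(np.arctan2(M[1,1],M[0,1])).round(1),'j7',s['joint_pos'][6].round(2),'w',s['width'])
discs(m,p,d)
ms=manip.camera_model('scene');p,d=manip.grab_frame('scene');print('scene');discs(ms,p,d)
E
python3 look.py w1
```

```text
time: 1.1
ee_pos: [0.5319, 0.0368, 0.231]
tcp_rot: [-0.0, 0.062, 0.998, -0.0]
ft_force: [0.5, 0.3, -0.1]
width: -0.004
gripper_force: 0.0
time: 1.52
ee_pos: [0.533, 0.0368, 0.2311]
tcp_rot: [-0.0, -0.052, 0.999, 0.0]
ft_force: [0.0, -0.7, 0.7]
width: -0.003
gripper_force: 0.0
1.5167 [0.533  0.0368 0.2311] y deg 96.0 j7 1.32 w -0.0026578856292885237
disc px [[279.0, 222.0]] c [0.5359 0.0371] r 0.0392 topz 0.1591 floor [0.5374 0.0372 0.1436] slotdir deg 96.1 std [0.0072 0.0191]
disc px [[441.0, 210.0]] c [0.5132 0.1554] r 0.0393 topz 0.1586 floor [0.5143 0.1549 0.1437] slotdir deg 85.3 std [0.0076 0.0189]
disc px [[44.0, 143.0]] c [ 0.4933 -0.1345] r 0.0355 topz 0.1526 floor [ 0.4804 -0.137   0.0016] slotdir deg 99.8 std [0.0093 0.0169]
scene
disc px [[400.0, 324.0]] c [0.586  0.4837] r 0.0374 topz nan floor [0.5942 0.4877 0.1262] slotdir deg 122.3 std [0.0151 0.0177]
disc px [[323.0, 203.0]] c [0.5125 0.1545] r 0.0392 topz 0.1574 floor [0.5088 0.153  0.1427] slotdir deg 87.3 std [0.0067 0.0179]
disc px [[287.0, 179.0]] c [0.535  0.0366] r 0.0385 topz 0.2702 floor [0.5297 0.0333 0.1429] slotdir deg 96.8 std [0.0063 0.0172]
  return np.nanmean(a, axis, out=out, keepdims=keepdims)
```

View pics/w1.png

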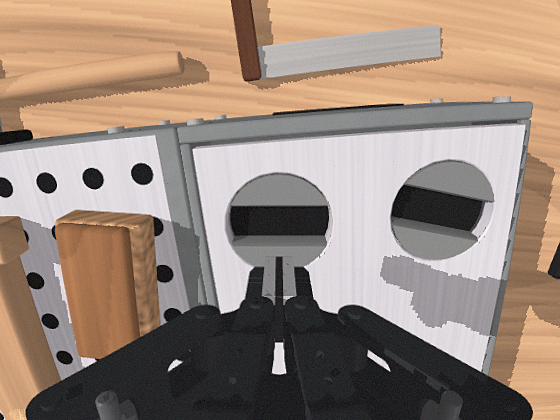

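The wrist view shows the right slot at (279,222), aligned with the shut fingers, and the left one at (441,210). The obstacles are clear of the tool, so I'm going down into the right slot.

```bash
python3 -m inch '[{"offset":[1,0,-10],"roll":0},{"offset":[1,0,-15],"roll":0},{"offset":[0,0,-15],"roll":0},{"offset":[0,0,-15],"roll":0},{"offset":[0,0,-10],"roll":0},{"offset":[0,0,-8],"roll":0},{"offset":[0,0,-4],"roll":0},{"offset":[0,0,-4],"roll":0},{"offset":[0,0,-2],"roll":0},{"offset":[0,0,0],"roll":0},{"offset":[0,0,0],"roll":0}]'; python3 -m inch '[{"offset":[0,0,-2],"roll":0},{"offset":[0,0,-2],"roll":0},{"offset":[0,0,-2],"roll":0},{"offset":[0,0,-2],"roll":0},{"offset":[0,0,-2],"roll":0},{"offset":[0,0,0],"roll":0},{"offset":[0,0,0],"roll":0}]'
```

```text
time: 2.53
ee_pos: [0.5352, 0.037, 0.1486]
tcp_rot: [0.0, -0.055, 0.999, 0.0]
ft_force: [-1.3, 0.8, 0.5]
width: 0.002
gripper_force: 0.0
time: 3.12
ee_pos: [0.5353, 0.037, 0.1385]
tcp_rot: [0.0, -0.055, 0.999, -0.0]
ft_force: [-1.0, -0.7, 6.6]
width: -0.001
gripper_force: 3.1
```

```bash
python3 -m inch '[{"offset":[0,0,-2],"roll":0},{"offset":[0,0,-1],"roll":0},{"offset":[0,0,-1],"roll":0},{"offset":[0,0,0],"roll":0},{"offset":[0,0,0],"roll":0}]'
```

```text
time: 3.53
ee_pos: [0.5355, 0.0371, 0.1359]
tcp_rot: [0.001, -0.055, 0.999, -0.0]
ft_force: [-5.7, -2.0, 21.4]
width: 0.001
gripper_force: 10.7
```

```bash
python3 -m inch '[{"offset":[0,0,0],"roll":-0.06},{"offset":[0,0,0],"roll":-0.06},{"offset":[0,0,0],"roll":-0.06},{"offset":[0,0,0],"roll":-0.06},{"offset":[0,0,0],"roll":-0.06},{"offset":[0,0,0],"roll":-0.06},{"offset":[0,0,0],"roll":-0.06},{"offset":[0,0,0],"roll":-0.06},{"offset":[0,0,0],"roll":-0.06},{"offset":[0,0,0],"roll":-0.06},{"offset":[0,0,0],"roll":-0.06},{"offset":[0,0,0],"roll":-0.06}]'; python3 -m inch '[{"offset":[0,0,0],"roll":-0.06},{"offset":[0,0,0],"roll":-0.06},{"offset":[0,0,0],"roll":-0.06},{"offset":[0,0,0],"roll":-0.06},{"offset":[0,0,0],"roll":-0.06},{"offset":[0,0,0],"roll":-0.06},{"offset":[0,0,0],"roll":-0.06},{"offset":[0,0,0],"roll":-0.06},{"offset":[0,0,0],"roll":0}]'; python3 -c "
from h import *
s=manip.get_state();print(s['moment'],s['joint_pos'][6])"
```

```text
time: 4.53
ee_pos: [0.5368, 0.0375, 0.136]
tcp_rot: [0.002, 0.302, 0.953, 0.001]
ft_force: [-1.2, 0.6, 16.7]
width: 0.003
gripper_force: 9.2
time: 5.28
ee_pos: [0.5366, 0.0374, 0.136]
tcp_rot: [0.002, 0.52, 0.854, 0.001]
ft_force: [-0.8, 0.1, 16.5]
width: 0.004
gripper_force: 9.6
[-0.08623285  0.22125948  0.07451795] 0.2865941940309988
```

```bash
python3 -m inch '[{"offset":[0,0,0],"roll":-0.06},{"offset":[0,0,0],"roll":-0.06},{"offset":[0,0,0],"roll":-0.06},{"offset":[0,0,0],"roll":-0.06},{"offset":[0,0,0],"roll":-0.06},{"offset":[0,0,0],"roll":-0.06},{"offset":[0,0,0],"roll":-0.06},{"offset":[0,0,0],"roll":-0.04},{"offset":[0,0,0],"roll":0}]'; python3 -c "
from h import *
s=manip.get_state();print(s['moment'],s['joint_pos'][6])";python3 -m inch '[{"offset":[0,0,0],"roll":-0.04},{"offset":[0,0,0],"roll":-0.04},{"offset":[0,0,0],"roll":-0.04},{"offset":[0,0,0],"roll":0},{"offset":[0,0,0],"roll":0}]'; python3 -c "
from h import *
s=manip.get_state();print(s['moment'],s['joint_pos'][6])"
```

```text
time: 6.03
ee_pos: [0.5365, 0.0371, 0.1359]
tcp_rot: [0.001, 0.701, 0.713, 0.001]
ft_force: [-0.7, -0.3, 17.7]
width: -0.002
gripper_force: 10.0
[-0.18173673  0.349634    0.0401382 ] -0.07637663156225671
time: 6.45
ee_pos: [0.5365, 0.0371, 0.136]
tcp_rot: [0.001, 0.742, 0.671, 0.001]
ft_force: [-2.3, -0.6, 18.2]
width: 0.003
gripper_force: 10.0
[-0.15564267  0.37458984  0.09217072] -0.16875912190395972
```

```bash
python3 -m inch '[{"offset":[0,0,0],"roll":-0.04},{"offset":[0,0,0],"roll":-0.04},{"offset":[0,0,0],"roll":0},{"offset":[0,0,0],"roll":0}]'; python3 -c "
from h import *
s=manip.get_state();print(s['moment'],s['joint_pos'][6])";python3 -m inch '[{"offset":[0,0,0],"roll":-0.04},{"offset":[0,0,0],"roll":-0.04},{"offset":[0,0,0],"roll":0},{"offset":[0,0,0],"roll":0}]'; python3 -c "
from h import *
s=manip.get_state();print(s['moment'],s['joint_pos'][6])"
```

```text
time: 6.78
ee_pos: [0.5364, 0.037, 0.136]
tcp_rot: [0.001, 0.768, 0.641, 0.002]
ft_force: [-2.3, -0.3, 17.6]
width: -0.001
gripper_force: 10.1
[-0.19082984  0.44907423  0.06505508] -0.23156397473933735
time: 7.12
ee_pos: [0.5364, 0.037, 0.1359]
tcp_rot: [0.001, 0.793, 0.609, 0.002]
ft_force: [-2.0, 0.1, 18.6]
width: 0.004
gripper_force: 10.2
[-0.16963195  0.4641839   0.08162295] -0.2942240717682058
```

```bash
python3 look.py w2 2>/dev/null
```

```text
7.1167 [0.5364 0.037  0.1359] y deg -14.9 j7 -0.29 w 0.003641598497904603
disc px [[279.0, 262.0]] c [0.5369 0.0422] r 0.0373 topz 0.1525 floor [0.5541 0.0452 0.1375] slotdir deg -163.4 std [0.0075 0.0171]
disc px [[142.0, 52.0]] c [0.5155 0.1532] r 0.0378 topz 0.1524 floor [0.5095 0.1464 0.1375] slotdir deg 89.6 std [0.0079 0.0141]
scene
disc px [[399.0, 324.0]] c [0.5857 0.4837] r 0.0372 topz nan floor [0.5939 0.4878 0.1267] slotdir deg 120.5 std [0.015  0.0178]
disc px [[322.0, 205.0]] c [0.5181 0.1586] r 0.039 topz 0.1517 floor [0.5074 0.1554 0.1366] slotdir deg 88.4 std [0.0076 0.0161]
disc px [[287.0, 182.0]] c [0.5398 0.0451] r 0.0385 topz 0.4226 floor [0.5489 0.0393 0.1375] slotdir deg 178.0 std [0.0072 0.0115]
disc px [[178.0, 61.0]] c [ 0.5009 -0.6713] r 0.0462 topz 0.173 floor [ 0.5007 -0.6707  0.003 ] slotdir deg -155.6 std [0.0169 0.0172]
```

View pics/w2.png

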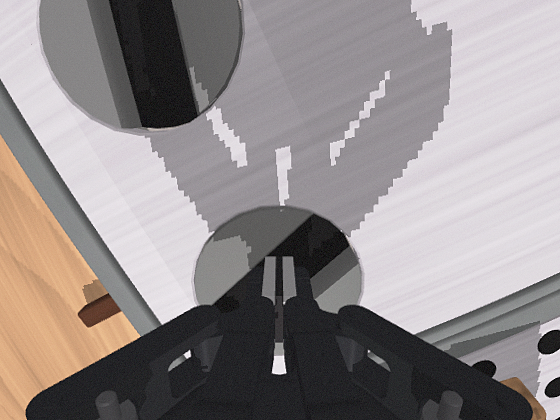

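The right slot now runs about 17° in the world frame, against 10° when locked. The fingers are still following with play, so I keep turning.

```bash
python3 -m inch '[{"offset":[0,0,0],"roll":-0.04},{"offset":[0,0,0],"roll":-0.04},{"offset":[0,0,0],"roll":-0.04},{"offset":[0,0,0],"roll":0},{"offset":[0,0,0],"roll":0}]'; python3 -c "
from h import *
s=manip.get_state();print(s['moment'],s['joint_pos'][6])";python3 -m inch '[{"offset":[0,0,0],"roll":-0.04},{"offset":[0,0,0],"roll":-0.04},{"offset":[0,0,0],"roll":0},{"offset":[0,0,0],"roll":0}]'; python3 -c "
from h import *
s=manip.get_state();print(s['moment'],s['joint_pos'][6])"
```

```text
time: 7.63
ee_pos: [0.5363, 0.0369, 0.1359]
tcp_rot: [0.001, 0.828, 0.561, 0.002]
ft_force: [-1.9, -0.4, 18.3]
width: 0.0
gripper_force: 10.3
[-0.18464268  0.53677769  0.03840286] -0.38794168920000094
time: 7.97
ee_pos: [0.5363, 0.037, 0.1359]
tcp_rot: [0.001, 0.85, 0.527, 0.002]
ft_force: [-1.2, -0.6, 19.2]
width: 0.004
gripper_force: 10.4
[-0.20661796  0.49141656  0.0327906 ] -0.4502614027723574
```

```bash
python3 look.py w3 2>/dev/null|head -3
```

```text
7.9667 [0.5363 0.037  0.1359] y deg -26.4 j7 -0.45 w 0.004065451330457329
disc px [[281.0, 264.0]] c [0.5378 0.0415] r 0.0375 topz 0.1526 floor [0.555  0.0415 0.1375] slotdir deg -174.8 std [0.0074 0.0172]
disc px [[95.0, 69.0]] c [0.5162 0.1537] r 0.0379 topz 0.1524 floor [0.5095 0.1544 0.1376] slotdir deg 86.9 std [0.0077 0.0181]
```

View pics/w3.png

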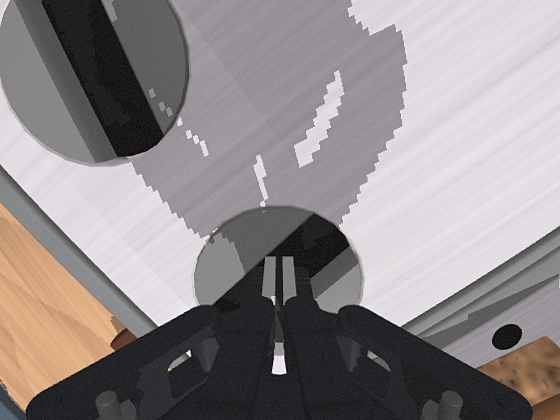

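The slot at (330,250) is unchanged relative to the fingers, so the fastener is still turning with them. I continue to the stop.

```bash
python3 -m inch '[{"offset":[0,0,0],"roll":-0.04},{"offset":[0,0,0],"roll":-0.04},{"offset":[0,0,0],"roll":0},{"offset":[0,0,0],"roll":0}]'; python3 -c "
from h import *
s=manip.get_state();print(s['moment'],s['joint_pos'][6])";python3 -m inch '[{"offset":[0,0,0],"roll":-0.04},{"offset":[0,0,0],"roll":-0.04},{"offset":[0,0,0],"roll":0},{"offset":[0,0,0],"roll":0}]'; python3 look.py w4 2>/dev/null|head -3;  python3 -c "
from h import *
s=manip.get_state();print(s['moment'],s['joint_pos'][6])"
```

```text
time: 8.4
ee_pos: [0.5363, 0.0369, 0.1359]
tcp_rot: [0.001, 0.87, 0.493, 0.002]
ft_force: [-2.3, -0.6, 18.9]
width: 0.003
gripper_force: 10.5
[-0.16609681  0.58588236  0.1340929 ] -0.5124506396315526
time: 8.73
ee_pos: [0.5365, 0.0371, 0.136]
tcp_rot: [0.001, 0.889, 0.458, 0.002]
ft_force: [-2.0, -0.4, 18.3]
width: 0.001
gripper_force: 10.2
8.7333 [0.5365 0.0371 0.136 ] y deg -35.5 j7 -0.57 w 0.0012193332902408318
disc px [[276.0, 267.0]] c [0.5387 0.0414] r 0.0376 topz 0.1525 floor [0.5556 0.0401 0.1375] slotdir deg 176.8 std [0.0075 0.0166]
disc px [[72.0, 94.0]] c [0.5167 0.1534] r 0.0381 topz 0.1524 floor [0.5093 0.1552 0.1376] slotdir deg 84.9 std [0.0075 0.0186]
[-0.03695419  0.47585024  0.08656866] -0.574368136912918
```

```bash
python3 -m inch '[{"offset":[0,0,3],"roll":0},{"offset":[0,0,7],"roll":0},{"offset":[0,0,15],"roll":0},{"offset":[0,0,20],"roll":0},{"offset":[0,0,20],"roll":0},{"offset":[0,0,20],"roll":0},{"offset":[0,0,0],"roll":0},{"offset":[0,0,0],"roll":0},{"offset":[0,0,0],"roll":0}]'; python3 look.py w5 2>/dev/null
```

```text
time: 9.58
ee_pos: [0.5346, 0.0371, 0.2189]
tcp_rot: [-0.0, 0.889, 0.458, -0.0]
ft_force: [0.7, 0.1, -0.2]
width: 0.001
gripper_force: 0.0
9.5833 [0.5346 0.0371 0.2189] y deg -35.5 j7 -0.62 w 0.0007450809097959433
disc px [[280.0, 220.0]] c [0.5366 0.0382] r 0.0388 topz 0.1544 floor [0.5388 0.0365 0.1391] slotdir deg -169.1 std [0.0079 0.019 ]
disc px [[147.0, 97.0]] c [0.5148 0.1541] r 0.0385 topz 0.154 floor [0.5112 0.1557 0.1392] slotdir deg 85.1 std [0.0077 0.019 ]
scene
disc px [[400.0, 323.0]] c [0.5851 0.4841] r 0.037 topz nan floor [0.5936 0.4882 0.1268] slotdir deg 121.9 std [0.0151 0.0178]
disc px [[322.0, 205.0]] c [0.5166 0.1582] r 0.0387 topz 0.1527 floor [0.5076 0.1563 0.1387] slotdir deg 87.5 std [0.0071 0.0162]
disc px [[287.0, 180.0]] c [0.5388 0.0412] r 0.0378 topz 0.4306 floor [0.5389 0.0286 0.1389] slotdir deg -171.8 std [0.0063 0.0162]
disc px [[177.0, 62.0]] c [ 0.5097 -0.6646] r 0.0352 topz 0.172 floor [ 0.5116 -0.6635  0.0023] slotdir deg -164.2 std [0.0162 0.0172]
```

View pics/w5.png

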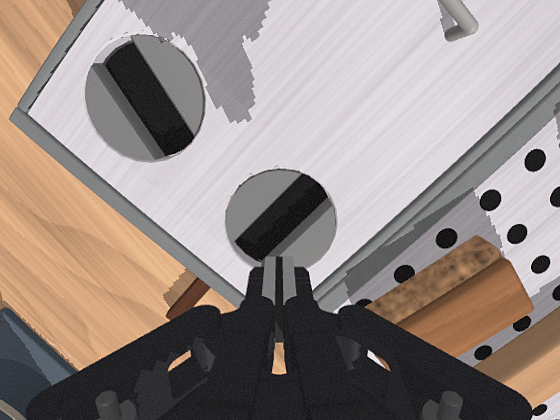

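The right slot at (280,220) is parallel to the lid's side edge (10.9° against 10.7°), and the lid has stayed down, so that fastener is locked. Next is the left fastener, at (147,97) with its slot at 85°.

```bash
python3 -m inch '[{"offset":[-2,10,1],"roll":0.12},{"offset":[-2,10,1],"roll":0.12},{"offset":[-2,10,1],"roll":0.12},{"offset":[-2,10,1],"roll":0.12},{"offset":[-2,10,1],"roll":0.12},{"offset":[-2,10,1],"roll":0.12},{"offset":[-2,10,1],"roll":0.12},{"offset":[-2,10,1],"roll":0.12},{"offset":[-2,10,1],"roll":0.12},{"offset":[-1,10,1],"roll":0.12},{"offset":[-1,10,1],"roll":0.12},{"offset":[-1,7,1],"roll":0.12}]'; python3 -m inch '[{"offset":[0,0,0],"roll":0.12},{"offset":[0,0,0],"roll":0.12},{"offset":[0,0,0],"roll":0.12},{"offset":[0,0,0],"roll":0.12},{"offset":[0,0,0],"roll":0.12},{"offset":[0,0,0],"roll":0.06},{"offset":[0,0,0],"roll":0},{"offset":[0,0,0],"roll":0},{"offset":[0,0,0],"roll":0}]'; python3 look.py w6 2>/dev/null
```

```text
time: 10.68
ee_pos: [0.5134, 0.1549, 0.2304]
tcp_rot: [-0.001, 0.364, 0.932, -0.0]
ft_force: [0.7, 0.7, 0.0]
width: 0.002
gripper_force: 0.0
time: 11.43
ee_pos: [0.5138, 0.1538, 0.2308]
tcp_rot: [-0.0, 0.047, 0.999, -0.0]
ft_force: [0.8, -0.4, 0.2]
width: -0.001
gripper_force: 0.0
11.4333 [0.5138 0.1538 0.2308] y deg 84.7 j7 0.99 w -0.0014488678236058504
disc px [[135.0, 257.0]] c [0.5337 0.0387] r 0.0386 topz 0.1541 floor [0.5336 0.0319 0.1394] slotdir deg -169.5 std [0.0069 0.0189]
disc px [[277.0, 216.0]] c [0.5121 0.1554] r 0.0384 topz 0.1544 floor [0.5157 0.1549 0.1392] slotdir deg 84.9 std [0.0076 0.019 ]
scene
disc px [[400.0, 324.0]] c [0.5858 0.4837] r 0.0372 topz nan floor [0.5939 0.4878 0.1266] slotdir deg 121.5 std [0.0149 0.0178]
disc px [[323.0, 205.0]] c [0.5154 0.1588] r 0.038 topz 0.4111 floor [0.5076 0.156  0.1385] slotdir deg 88.5 std [0.0072 0.0163]
disc px [[287.0, 180.0]] c [0.5381 0.0416] r 0.0375 topz 0.153 floor [0.5384 0.0283 0.1387] slotdir deg -171.8 std [0.0063 0.0164]
```

View pics/w6.png

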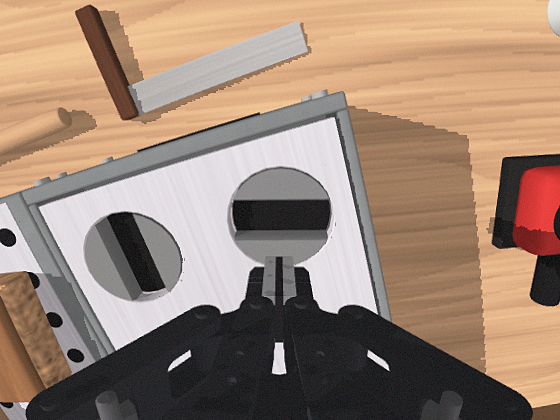

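The left slot, at (277,216), is aligned with the fingers. I go down, press and turn.

```bash
python3 -m inch '[{"offset":[0,1,-10],"roll":0},{"offset":[0,0,-15],"roll":0},{"offset":[0,0,-15],"roll":0},{"offset":[0,0,-15],"roll":0},{"offset":[0,0,-12],"roll":0},{"offset":[0,0,-8],"roll":0},{"offset":[0,0,-6],"roll":0},{"offset":[0,0,-4],"roll":0},{"offset":[0,0,-3],"roll":0},{"offset":[0,0,-3],"roll":0},{"offset":[0,0,-2],"roll":0},{"offset":[0,0,0],"roll":0}]'; python3 -m inch '[{"offset":[0,0,-2],"roll":0},{"offset":[0,0,-1],"roll":0},{"offset":[0,0,-1],"roll":0},{"offset":[0,0,0],"roll":0},{"offset":[0,0,0],"roll":0}]'
```

```text
time: 12.53
ee_pos: [0.514, 0.155, 0.1382]
tcp_rot: [0.0, 0.045, 0.999, 0.0]
ft_force: [-0.7, 0.4, 0.4]
width: 0.002
gripper_force: 0.0
time: 12.95
ee_pos: [0.5143, 0.1551, 0.1359]
tcp_rot: [0.001, 0.045, 0.999, 0.0]
ft_force: [-4.7, -2.0, 16.8]
width: -0.003
gripper_force: 8.6
```

```bash
python3 -m inch '[{"offset":[0,0,-0.5],"roll":-0.06},{"offset":[0,0,0],"roll":-0.06},{"offset":[0,0,0],"roll":-0.06},{"offset":[0,0,0],"roll":-0.06},{"offset":[0,0,0],"roll":-0.06},{"offset":[0,0,0],"roll":-0.06},{"offset":[0,0,0],"roll":-0.06},{"offset":[0,0,0],"roll":-0.06},{"offset":[0,0,0],"roll":-0.06},{"offset":[0,0,0],"roll":-0.06},{"offset":[0,0,0],"roll":-0.06},{"offset":[0,0,0],"roll":-0.06}]'; python3 -m inch '[{"offset":[0,0,0],"roll":-0.06},{"offset":[0,0,0],"roll":-0.06},{"offset":[0,0,0],"roll":-0.06},{"offset":[0,0,0],"roll":-0.06},{"offset":[0,0,0],"roll":-0.06},{"offset":[0,0,0],"roll":-0.06},{"offset":[0,0,0],"roll":-0.06},{"offset":[0,0,0],"roll":-0.06},{"offset":[0,0,0],"roll":-0.06},{"offset":[0,0,0],"roll":-0.06},{"offset":[0,0,0],"roll":-0.06},{"offset":[0,0,0],"roll":-0.06}]'; python3 -m inch '[{"offset":[0,0,0],"roll":-0.06},{"offset":[0,0,0],"roll":-0.06},{"offset":[0,0,0],"roll":-0.06},{"offset":[0,0,0],"roll":-0.06},{"offset":[0,0,0],"roll":-0.05},{"offset":[0,0,0],"roll":-0.05},{"offset":[0,0,0],"roll":-0.05},{"offset":[0,0,0],"roll":-0.05},{"offset":[0,0,0],"roll":-0.05},{"offset":[0,0,0],"roll":-0.04},{"offset":[0,0,0],"roll":-0.04},{"offset":[0,0,0],"roll":0}]'; python3 -c "
from h import *
s=manip.get_state();print(s['moment'],s['joint_pos'][6])"
```

```text
time: 13.95
ee_pos: [0.5156, 0.156, 0.1359]
tcp_rot: [0.002, 0.396, 0.918, 0.002]
ft_force: [-1.3, 0.7, 17.3]
width: -0.002
gripper_force: 10.0
time: 14.95
ee_pos: [0.5158, 0.1553, 0.1359]
tcp_rot: [0.001, 0.694, 0.72, 0.002]
ft_force: [-1.7, -1.8, 18.4]
width: 0.0
gripper_force: 10.4
time: 15.95
ee_pos: [0.5163, 0.1558, 0.136]
tcp_rot: [0.0, 0.868, 0.496, 0.003]
ft_force: [-1.0, -0.0, 16.8]
width: 0.0
gripper_force: 9.6
[0.05499921 0.04226197 0.0573585 ] -0.6338539337197412
```

```bash
python3 -m inch '[{"offset":[0,0,0],"roll":-0.04},{"offset":[0,0,0],"roll":-0.04},{"offset":[0,0,0],"roll":-0.04},{"offset":[0,0,0],"roll":0},{"offset":[0,0,0],"roll":0}]'; python3 -m inch '[{"offset":[0,0,3],"roll":0},{"offset":[0,0,7],"roll":0},{"offset":[0,0,15],"roll":0},{"offset":[0,0,20],"roll":0},{"offset":[0,0,20],"roll":0},{"offset":[0,0,20],"roll":0},{"offset":[0,0,10],"roll":0},{"offset":[0,0,0],"roll":0},{"offset":[0,0,0],"roll":0},{"offset":[0,0,0],"roll":0}]'; python3 look.py w7 2>/dev/null
```

```text
time: 16.37
ee_pos: [0.5163, 0.1556, 0.1359]
tcp_rot: [0.0, 0.896, 0.444, 0.003]
ft_force: [0.7, -0.8, 16.9]
width: -0.004
gripper_force: 9.6
time: 17.2
ee_pos: [0.5133, 0.155, 0.2277]
tcp_rot: [-0.0, 0.896, 0.444, -0.001]
ft_force: [0.5, -0.7, -0.3]
width: 0.0
gripper_force: 0.0
17.2 [0.5133 0.155  0.2277] y deg -37.2 j7 -0.79 w 0.0004743846147229948
disc px [[395.0, 299.0]] c [0.5376 0.0404] r 0.0389 topz 0.1539 floor [0.5495 0.0335 0.1391] slotdir deg -168.9 std [0.0064 0.0131]
disc px [[279.0, 217.0]] c [0.5146 0.1559] r 0.0388 topz 0.1542 floor [0.5165 0.1544 0.139 ] slotdir deg -169.2 std [0.0079 0.0191]
scene
disc px [[399.0, 324.0]] c [0.5858 0.4836] r 0.0372 topz nan floor [0.5942 0.4877 0.1265] slotdir deg 122.4 std [0.0151 0.0177]
disc px [[350.0, 214.0]] c [0.4807 0.2174] r 0.0473 topz 0.5127 floor [0.4806 0.2154 0.0493] slotdir deg -168.9 std [0.0096 0.0188]
disc px [[323.0, 205.0]] c [0.5161 0.158 ] r 0.0381 topz 0.3063 floor [0.5152 0.1483 0.1383] slotdir deg -171.8 std [0.0069 0.0166]
disc px [[288.0, 181.0]] c [0.5381 0.0416] r 0.0375 topz 0.153 floor [0.5387 0.0287 0.1389] slotdir deg -172.7 std [0.0064 0.0164]
```

View pics/w7.png

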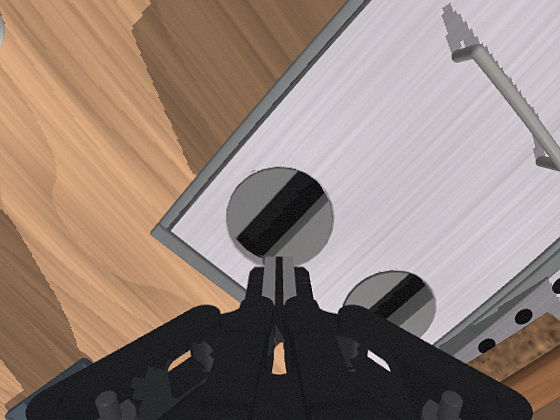

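Both slots, at (279,217) and (395,299), are parallel to the lid's side (10.8° and 11.1° in the world). The lid is down and the tool is clear, so I hand in.

```bash
python3 -c "
from cell import manip
print(manip.finish_job())"
```

```text
the job is handed in; nothing more can be done
None
```

I turned both fasteners to the locked position and handed the job in at about 17 s: the last picture shows both slots square to the lid's front edge and the lid down. The hand-in gave no verdict, and I did not re-measure the loose things.

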